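# Set the flip tags of the tube racks

### The arm

A 6-joint arm with a two-finger parallel gripper is mounted at the origin on the work surface. World frame = base frame: x ahead of the robot, y to its left, z up, the work surface at z = 0. Lengths are in m, angles in degrees, forces in N, time in s.
With the tool pointing down it reaches from about 0.375 to 0.9 m from the base axis. Payload 3.1 kg.
Tool frame: the origin (TCP) lies at the very end of the fingers, on their centre line; the grasp point (between the pads) lies 19 mm behind it; z points along the fingers, y is the line along which they close (so a half turn about z gives the same grasp; the last joint's range is limited). The gripper opens to 87 mm and grips with 3 to 60 N. Pads are 19 mm wide; open, the fingers measure 117 mm over their backs; the gripper's body (75 mm by 190 mm) begins 51 mm behind the grasp point.
Start: joints at [61.908, 30.224, 82.088, -0, 67.689, -10.227], TCP at [0.192, 0.595, 0.223] pointing down, gripper open.
Joint ranges: [-176.69, 176.69], [-43.24, 126.21], [12.49, 139.97], [-82, 262], [0, 151.66], [-163.58, 163.58]. Speed limits (degrees/s): [159.86, 159.86, 180, 180, 180, 180].

### API

Orientations are given as a 3x3 rotation matrix whose columns are the frame's x, y, z axes.
In Python, from rig import bot gives the robot as it stands.
- The arm moves only by the tool move_arm, never from a script. Its argument "increments" is a list of rows, each an object with "xyz": the shift along the tool's x, y, z in mm, a list of three; "roll": the turn about the tool's z in rad; "grip": the opening in per cent of the stroke, from 0 (shut) to 100 (fully open). A call has 1 to 5 rows; each row shifts and turns the commanded pose from where the row before left it, along the tool's axes as they then stand; what a row does not reach is not made up. A row lasts 1/12 s, in which the tool goes at most 41.7 mm and 7.16 degrees, less where a joint would pass 70% of its speed; a pose out of reach is approached as far as the arm can. A call is refused whole if a number of a shift passes 41.7 or a number of a turn 0.125, either way. A call with a gripper value outside its range is refused whole. The fingers move at their own pace and stop on an object; the grip force is fixed at half the most. Time passes only in rows, so rows that do not move let the fingers close. It gives the time, the measured TCP pose, the force, the opening and the grip force at its end, in the units of the state.
- bot.read_state(): the state, without advancing time (a new reading comes with each control period).
- bot.capture(name): name is "scene" or "top" or "wrist"; returns (picture, depth): 480x640x3 uint8, red, green, blue; 480x640 float32, m along the optical axis (not along the pixel's ray), 0 where there is no reading.
- bot.camera_model(name): a dict with "intrinsics" (3x3 intrinsics, pixels), "rvec" (rotation vector, rad) and "tvec" (3), from world to camera coordinates, as OpenCV has them; the wrist camera has in their place "tool_from_camera" (4x4, takes a point from camera to tool coordinates, whose origin is the TCP and whose axes are the flange's). Camera axes: x right, y down, z forward; pixel columns grow to the right and rows downward; lengths in m; the calibration is good to about 2 mm. A picture is of the moment at which its call begins: read the wrist's pose just before it. camera_model takes no time and is no camera call.
- bot.hand_in(): hands the job in; it is judged then, once.
Trained networks look in the newest picture that a camera, given by its name, has taken for a name from the list of things; names that differ only in an ending like _2 or _b are one class to them, and where a whole thing is asked for, a point or a joint stands for the part that bears it (a point fixed in the world has none). Each returns a list of dicts, best first, with "conf" (0 to 1); they miss things now and then, are a little off and sometimes report something else, mostly with a low value. They report only what shows in the picture. A call takes as long as a camera call.
- bot.spot_in(label, camera): "at" ([x, y, z] in m, in the coordinates of the camera as it stood for that picture, good to about 4 mm: the middle of the surface that is visible of it).
- bot.trace(label, camera): "mask" (480x640 bool, what is visible of it).
The state is a dict: "time_s": time; "joint_positions": joint angles; "qvel": joint speeds; "tau": joint torques, N m; "position": TCP position; "tcp_rot": TCP orientation; "force": force on the tool from outside, world axes, zero at the start; "moment": the same for the moment, N m; "opening": opening from 0.0 (shut) to 1.0 (fully open); "grasp_force": force on a finger pad.
Only numpy, scipy, OpenCV 4.12 (cv2) and the standard library are available. Lean on these libraries where they do the work, as an engineer would, in place of code of your own. Each camera call takes 0.05 s, during which the arm holds its last target. There are 200 camera calls.

### The job

Each tube rack in the tray has a hinged flip tag on the rail in front of it: leaning towards its rack the tag shows its disc face (full), leaning towards the robot its bar face (not full). Gently push over with a fingertip the tags that are wrong, so that every rack with a tube in all its places shows the disc and the part-used rack shows the bar. Only touch the tags: leave the racks, tub, carton and pipette where they stand.

Things in the scene. Friction and masses are not known exactly. Their poses are not given: they have to be found in the camera images.
- rack_1_mid (a point): Loose white tube rack, 104 (x) x 84 (y) x 53 mm high, FULL: all 20 places (5 rows along x, 4 along y) hold a tube with a red cap. Point: middle of its upper plate, 59 mm above the bench; cap tops are 90 mm above the bench. Its middle is about 108 mm behind (+x of) the hinge of its tag.
- rack_2_mid (a point): Loose white tube rack, 104 (x) x 84 (y) x 53 mm high, FULL: all 20 places (5 rows along x, 4 along y) hold a tube with a red cap. Point: middle of its upper plate, 59 mm above the bench; cap tops are 90 mm above the bench. Its middle is about 108 mm behind (+x of) the hinge of its tag.
- rack_3_mid (a point): Loose white tube rack, 104 (x) x 84 (y) x 53 mm high, FULL: all 20 places (5 rows along x, 4 along y) hold a tube with a red cap. Point: middle of its upper plate, 59 mm above the bench; cap tops are 90 mm above the bench. Its middle is about 108 mm behind (+x of) the hinge of its tag.
- rack_4_mid (a point): Loose white tube rack, 104 (x) x 84 (y) x 53 mm high, NOT FULL: only 7 of its 20 places, in the two rows farthest from the tags, hold a tube with a red cap; the rest are bare dark holes. Point: middle of its upper plate, 59 mm above the bench; cap tops are 90 mm above the bench. Its middle is about 108 mm behind (+x of) the hinge of its tag.
- tag_a_hinge (a point): Middle of this tag's hinge axis, 104 mm above the bench, on a holder fixed on a rail (top 93 mm above the bench). Hinges are 112 mm apart; which tag is where varies. Axes: y along rail and hinge, x level across the rail to the racks, away from the robot (turned 0.2 rad at most). The tag belongs to the rack about 108 mm along this +x; the next racks are 112 mm to the side.
- tag_a (a joint): Smooth white plate 50 mm wide, 4 thick, 25 g, hinged at its foot; free edge a 6 mm bead, outermost 60 mm from the hinge. 0 upright; +0.75 leans on its stop to the rack (black disc face up: full); -0.75 to the robot (black bar face up: not full). Bead then 39 mm aside of, 42 above the hinge. No spring; falls on by itself once past upright. Push the bead from outside, level or rising, over the hinge.
- tag_b_hinge (a point): Middle of this tag's hinge axis, 104 mm above the bench, on a holder fixed on a rail (top 93 mm above the bench). Hinges are 112 mm apart; which tag is where varies. Axes: y along rail and hinge, x level across the rail to the racks, away from the robot (turned 0.2 rad at most). The tag belongs to the rack about 108 mm along this +x; the next racks are 112 mm to the side.
- tag_b (a joint): Smooth white plate 50 mm wide, 4 thick, 25 g, hinged at its foot; free edge a 6 mm bead, outermost 60 mm from the hinge. 0 upright; +0.75 leans on its stop to the rack (black disc face up: full); -0.75 to the robot (black bar face up: not full). Bead then 39 mm aside of, 42 above the hinge. No spring; falls on by itself once past upright. Push the bead from outside, level or rising, over the hinge.
- tag_c_hinge (a point): Middle of this tag's hinge axis, 104 mm above the bench, on a holder fixed on a rail (top 93 mm above the bench). Hinges are 112 mm apart; which tag is where varies. Axes: y along rail and hinge, x level across the rail to the racks, away from the robot (turned 0.2 rad at most). The tag belongs to the rack about 108 mm along this +x; the next racks are 112 mm to the side.
- tag_c (a joint): Smooth white plate 50 mm wide, 4 thick, 25 g, hinged at its foot; free edge a 6 mm bead, outermost 60 mm from the hinge. 0 upright; +0.75 leans on its stop to the rack (black disc face up: full); -0.75 to the robot (black bar face up: not full). Bead then 39 mm aside of, 42 above the hinge. No spring; falls on by itself once past upright. Push the bead from outside, level or rising, over the hinge.
- tag_d_hinge (a point): Middle of this tag's hinge axis, 104 mm above the bench, on a holder fixed on a rail (top 93 mm above the bench). Hinges are 112 mm apart; which tag is where varies. Axes: y along rail and hinge, x level across the rail to the racks, away from the robot (turned 0.2 rad at most). The tag belongs to the rack about 108 mm along this +x; the next racks are 112 mm to the side.
- tag_d (a joint): Smooth white plate 50 mm wide, 4 thick, 25 g, hinged at its foot; free edge a 6 mm bead, outermost 60 mm from the hinge. 0 upright; +0.75 leans on its stop to the rack (black disc face up: full); -0.75 to the robot (black bar face up: not full). Bead then 39 mm aside of, 42 above the hinge. No spring; falls on by itself once past upright. Push the bead from outside, level or rising, over the hinge.
- tub_mid (a point): Bystander: white round tub with a lid with a red disc, 108 mm across, 71 mm high, loose; point in its middle, 35 mm up.
- carton_mid (a point): Bystander: open white carton 90 x 130 x 65 mm with a raised flap at its +x side reaching 121 mm high, loose; point at its middle, 33 mm up.
- pipette_mid (a point): Bystander: white hand pipette lying on the bench between robot and rail, about 255 mm long (along its own x) and 28 mm thick, loose; point in its body near its middle, 14 mm above the bench.

How it is judged:
By the outcome, as a careful person would: the job done as asked, in the order asked, and still so for the second after the job is handed in, with the robot touching nothing.
It also fails if it takes over 51 s, if anything falls off the work surface, if the arm or the gripper's body presses on something with over 40 N, if the wrist force passes 120 N, or if a joint passes its speed limit or range.

## Working session

There is one attempt and no reset: what is moved stays moved. The work goes in short steps, Python scripts to look and compute and a tool call to move; the robot and the scene stay as the last step left them, time stands still between calls to the robot, and variables do not carry over. Pictures are saved under pics/ and viewed, at most 10 in all, crops included, and the job is handed in when it is done.

Besides the shell and the picture viewer there is one more tool, called after "Call:" by a JSON object that holds its "api" and its "payload". move_arm: Moves the arm, as the interface text tells. Its arguments: {"type":"object","properties":{"increments":{"type":"array"}},"required":["increments"]}

```bash
mkdir -p pics; cat > h.py <<'E'
import numpy as np, cv2
from rig import bot
def world(cam,depth=None):
    m=bot.camera_model(cam);K=np.array(m["intrinsics"])
    if "rvec" in m:
        R=cv2.Rodrigues(np.array(m["rvec"],float))[0];t=np.array(m["tvec"]).ravel()
        return K,R.T,-R.T@t
    s=bot.read_state();T=np.array(m["tool_from_camera"]);Rt=np.array(s["tcp_rot"])
    return K,Rt@T[:3,:3],Rt@T[:3,3]+np.array(s["position"])
def cloud(d,K,R,c):
    v,u=np.mgrid[:480,:640]
    p=np.stack([(u-K[0,2])/K[0,0]*d,(v-K[1,2])/K[1,1]*d,d],-1)
    return p@R.T+c
E
python3 - <<'E'
from h import *
s=bot.read_state();print(s["time_s"],np.round(s["tcp_rot"],3).tolist())
for cam in("scene","top"):
    K,R,c=world(cam);im,d=bot.capture(cam)
    cv2.imwrite(f"pics/{cam}.png",im[...,::-1]);P=cloud(d,K,R,c);P[d==0]=np.nan;np.save(cam+".npy",P)
    for l in("tag_a_hinge","tag_a","rack_1_mid","rack_4_mid","tub_mid","carton_mid","pipette_mid"):
        for o in bot.spot_in(l,cam):print(cam,l,round(o["conf"],2),np.round(R@o["at"]+c,3))
E
```

```text
0.0 [[-0.952, 0.307, -0.001], [0.307, 0.952, -0.002], [0.0, -0.002, -1.0]]
scene tag_a_hinge 0.82 [0.566 0.004 0.106]
scene tag_a_hinge 0.64 [ 0.531 -0.121  0.127]
scene tag_a 0.94 [0.551 0.22  0.126]
scene tag_a 0.72 [ 0.527 -0.12   0.128]
scene tag_a 0.55 [0.546 0.107 0.127]
scene tag_a 0.54 [ 0.588 -0.001  0.136]
scene rack_1_mid 0.87 [0.692 0.224 0.074]
scene rack_4_mid 0.88 [ 0.685 -0.001  0.061]
scene carton_mid 0.63 [ 0.524 -0.12   0.128]
scene carton_mid 0.61 [ 0.474 -0.445  0.048]
scene pipette_mid 0.67 [ 0.398 -0.016  0.02 ]
top tag_a_hinge 0.69 [ 0.567 -0.009  0.119]
top tag_a 0.92 [0.539 0.217 0.134]
top tag_a 0.9 [ 0.53  -0.122  0.123]
top tag_a 0.89 [0.538 0.107 0.134]
top tag_a 0.78 [ 0.572 -0.008  0.128]
top rack_1_mid 0.75 [0.658 0.21  0.084]
top rack_4_mid 0.88 [ 0.661 -0.018  0.059]
top tub_mid 0.69 [0.454 0.41  0.068]
top carton_mid 0.93 [ 0.45  -0.467  0.048]
top carton_mid 0.51 [ 0.661 -0.017  0.061]
top pipette_mid 0.81 [ 0.384 -0.026  0.027]
```

View pics/top.png

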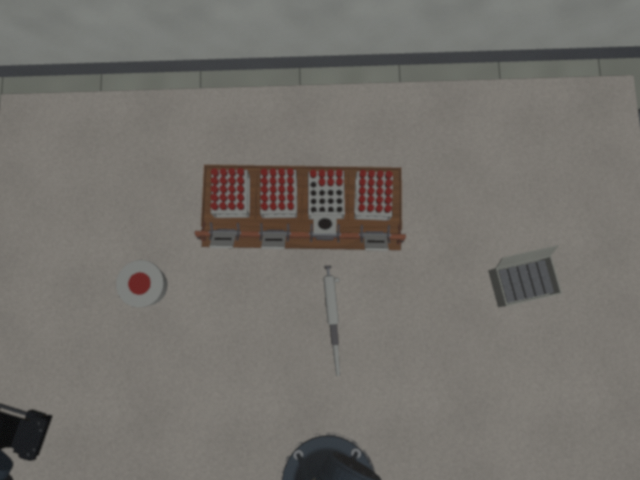

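View pics/scene.png

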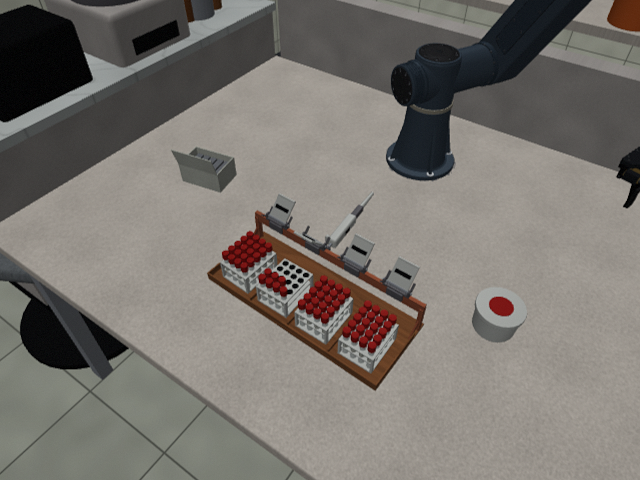

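The top view shows three full racks (columns 230, 278 and 375, row 190) whose tags lean towards the robot with the bar up (rows ~240). The part-used rack (325, 190) has its tag leaning to the rack with the disc up (325, 224). So all four tags are wrong.

```bash
python3 - <<'E'
from h import *
for cam in("top","scene"):
    P=np.load(cam+".npy").reshape(-1,3)
    m=(P[:,0]>.42)&(P[:,0]<.68)&(abs(P[:,1]-.05)<.25)
    P=P[m]
    for y0 in(.217,.107,-.005,-.121):
        q=P[(abs(P[:,1]-y0)<.045)&(P[:,2]>.112)]
        hi=q[q[:,2]>.138]
        print(cam,y0,len(q),"top",np.round(hi.mean(0),3),len(hi),"y",np.round(np.percentile(q[:,1],[3,97]),3),"x",np.round(np.percentile(q[:,0],[1,99]),3),"zmax",q[:,2].max().round(3),"fit",np.round(np.polyfit(q[:,0],q[:,2],1),2), "x@z=.104 %.3f"%np.polyval(np.polyfit(q[:,2],q[:,0],1),.104))
E
```

```text
top 0.217 376 top [0.527 0.215 0.145] 126 y [0.185 0.243] x [0.522 0.582] zmax 0.153 fit [-0.78  0.56] x@z=.104 0.570
top 0.107 368 top [0.522 0.104 0.145] 133 y [0.074 0.13 ] x [0.516 0.577] zmax 0.154 fit [-0.77  0.54] x@z=.104 0.566
top -0.005 487 top [ 0.588 -0.01   0.145] 142 y [-0.039  0.019] x [0.535 0.594] zmax 0.153 fit [ 0.79 -0.32] x@z=.104 0.547
top -0.121 367 top [ 0.512 -0.12   0.145] 124 y [-0.151 -0.092] x [0.506 0.566] zmax 0.155 fit [-0.79  0.55] x@z=.104 0.555
scene 0.217 572 top [0.531 0.219 0.143] 152 y [0.193 0.244] x [0.525 0.582] zmax 0.151 fit [-0.86  0.6 ] x@z=.104 0.568
scene 0.107 508 top [0.526 0.108 0.143] 135 y [0.081 0.132] x [0.521 0.578] zmax 0.153 fit [-0.84  0.58] x@z=.104 0.563
scene -0.005 124 top [ 0.595 -0.006  0.146] 59 y [-0.035  0.025] x [0.535 0.598] zmax 0.15 fit [ 0.64 -0.24] x@z=.104 0.542
scene -0.121 409 top [ 0.516 -0.115  0.143] 112 y [-0.143 -0.091] x [0.51  0.569] zmax 0.149 fit [-0.83  0.57] x@z=.104 0.553
```

Call:
{"api": "move_arm", "payload": {"increments": [{"xyz": [-10, 0, 0], "roll": 0, "grip": 0}, {"xyz": [-30, -30, 0], "roll": 0, "grip": 0}, {"xyz": [-30, -30, 0], "roll": 0, "grip": 0}, {"xyz": [-20, -30, 0], "roll": 0, "grip": 0}, {"xyz": [-20, -30, 0], "roll": 0, "grip": 0}]}}

```text
time_s: 1.22
position: [0.2601, 0.4465, 0.2226]
tcp_rot: [[-0.952, 0.307, 0.001], [0.307, 0.952, 0.0], [-0.001, 0.0, -1.0]]
force: [0.7, 0.1, 0.5]
opening: 0.706
grasp_force: 0.0
```

Call:
{"api": "move_arm", "payload": {"increments": [{"xyz": [0, 0, 0], "roll": -0.09, "grip": 0}, {"xyz": [0, 0, 0], "roll": -0.09, "grip": 0}, {"xyz": [0, 0, 0], "roll": -0.09, "grip": 0}, {"xyz": [-26, -25, 0], "roll": 0, "grip": 0}, {"xyz": [-26, -25, 0], "roll": 0, "grip": 0}]}}

```text
time_s: 1.63
position: [0.3091, 0.3961, 0.2228]
tcp_rot: [[-0.999, 0.038, 0.001], [0.038, 0.999, 0.001], [-0.001, 0.001, -1.0]]
force: [0.9, 0.6, 0.8]
opening: 0.324
grasp_force: 0.0
```

Call:
{"api": "move_arm", "payload": {"increments": [{"xyz": [-26, -25, 0], "roll": 0, "grip": 0}, {"xyz": [-26, -25, 0], "roll": 0, "grip": 0}, {"xyz": [-26, -25, 0], "roll": 0, "grip": 0}, {"xyz": [-26, -25, 0], "roll": 0, "grip": 0}, {"xyz": [-20, -25, 0], "roll": 0, "grip": 0}]}}

```text
time_s: 2.05
position: [0.4301, 0.2642, 0.2229]
tcp_rot: [[-0.999, 0.042, 0.002], [0.042, 0.999, 0.0], [-0.002, 0.0, -1.0]]
force: [1.5, -0.4, 0.5]
opening: 0.016
grasp_force: 0.0
```

Call:
{"api": "move_arm", "payload": {"increments": [{"xyz": [0, 0, 0], "roll": 0, "grip": 0}, {"xyz": [0, 0, 0], "roll": 0, "grip": 0}]}}

```text
time_s: 2.22
position: [0.4289, 0.2644, 0.2226]
tcp_rot: [[-0.999, 0.046, 0.0], [0.046, 0.999, 0.0], [-0.0, 0.0, -1.0]]
force: [0.1, 0.4, 0.1]
opening: 0.004
grasp_force: 0.0
```

Call:
{"api": "move_arm", "payload": {"increments": [{"xyz": [-26, -22, 20], "roll": 0, "grip": 0}, {"xyz": [-26, -22, 20], "roll": 0, "grip": 0}, {"xyz": [0, 0, 30], "roll": 0, "grip": 0}, {"xyz": [0, 0, 22], "roll": 0, "grip": 0}, {"xyz": [0, 0, 0], "roll": 0, "grip": 0}]}}

```text
time_s: 2.63
position: [0.474, 0.2195, 0.1268]
tcp_rot: [[-0.999, 0.042, -0.009], [0.042, 0.999, -0.002], [0.009, -0.002, -1.0]]
force: [-1.5, 0.0, 0.7]
opening: 0.007
grasp_force: 0.0
```

```bash
python3 - <<'E'
from h import *
print(bot.read_state()["position"])
im,d=bot.capture("wrist");cv2.imwrite("pics/w1.png",im[...,::-1])
E
```

```text
[0.47395294 0.21947459 0.12675339]
```

View pics/w1.png

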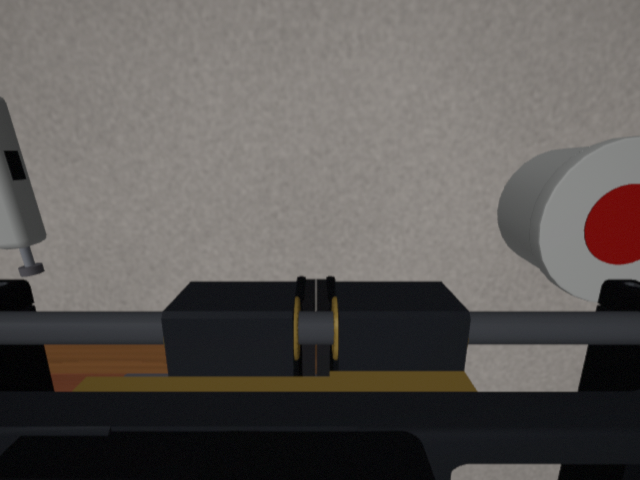

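The wrist view shows the shut fingers (316, 330) in front of the rail, clear of the tub (570, 220) and the pipette (20, 190). The tags are hidden behind the gripper. Now pushing the first tag.

Call:
{"api": "move_arm", "payload": {"increments": [{"xyz": [-12, 0, -2], "roll": 0, "grip": 0}, {"xyz": [-8, 0, 0], "roll": 0, "grip": 0}, {"xyz": [-8, 0, 0], "roll": 0, "grip": 0}, {"xyz": [-8, 0, 0], "roll": 0, "grip": 0}, {"xyz": [-8, 0, 0], "roll": 0, "grip": 0}]}}

```text
time_s: 3.1
position: [0.5223, 0.2185, 0.1335]
tcp_rot: [[-0.999, 0.041, 0.001], [0.041, 0.999, 0.0], [-0.001, 0.0, -1.0]]
force: [0.8, -0.6, -0.5]
opening: 0.003
grasp_force: 0.1
```

Call:
{"api": "move_arm", "payload": {"increments": [{"xyz": [-8, 0, 0], "roll": 0, "grip": 0}, {"xyz": [-8, 0, 0], "roll": 0, "grip": 0}, {"xyz": [-8, 0, 0], "roll": 0, "grip": 0}, {"xyz": [-8, 0, 0], "roll": 0, "grip": 0}, {"xyz": [-8, 0, 0], "roll": 0, "grip": 0}]}}

```text
time_s: 3.52
position: [0.5621, 0.2163, 0.1324]
tcp_rot: [[-0.999, 0.042, -0.0], [0.042, 0.999, -0.0], [0.0, -0.0, -1.0]]
force: [-0.9, -0.9, 0.4]
opening: 0.005
grasp_force: 0.1
```

Call:
{"api": "move_arm", "payload": {"increments": [{"xyz": [-5, 0, 0], "roll": 0, "grip": 0}, {"xyz": [0, 0, 0], "roll": 0, "grip": 0}, {"xyz": [0, 0, 0], "roll": 0, "grip": 0}]}}

```text
time_s: 3.77
position: [0.5666, 0.2161, 0.1324]
tcp_rot: [[-0.999, 0.042, -0.0], [0.042, 0.999, -0.0], [0.0, -0.0, -1.0]]
force: [-0.1, -0.2, -0.6]
opening: 0.006
grasp_force: 0.0
```

```bash
python3 - <<'E'
from h import *
im,d=bot.capture("scene");cv2.imwrite("pics/s2.png",cv2.resize(im[150:400,180:460,::-1],None,fx=2,fy=2))
E
```

```text
(no output)
```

View pics/s2.png

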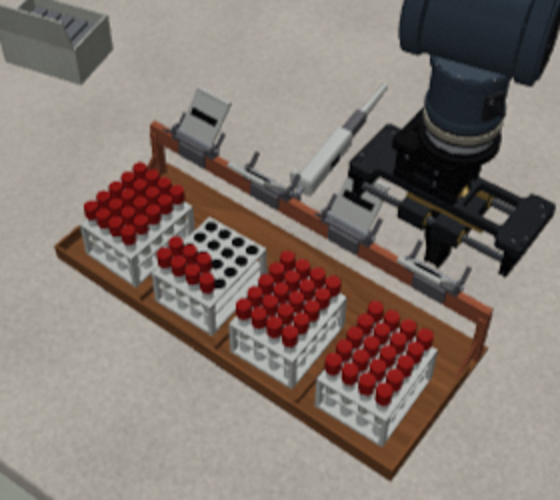

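The first tag now leans on its rack-side stop (crop 435, 280). Next tag.

Call:
{"api": "move_arm", "payload": {"increments": [{"xyz": [23, 0, 0], "roll": 0, "grip": 0}, {"xyz": [25, 0, 0], "roll": 0, "grip": 0}, {"xyz": [25, 0, 0], "roll": 0, "grip": 0}, {"xyz": [21, 0, 0], "roll": 0, "grip": 0}, {"xyz": [0, -20, 0], "roll": 0, "grip": 0}]}}

```text
time_s: 4.23
position: [0.4654, 0.2021, 0.1323]
tcp_rot: [[-0.999, 0.038, -0.007], [0.038, 0.999, 0.0], [0.007, -0.0, -1.0]]
force: [0.0, 0.5, 0.8]
opening: 0.008
grasp_force: 0.0
```

Call:
{"api": "move_arm", "payload": {"increments": [{"xyz": [0, -25, 0], "roll": 0, "grip": 0}, {"xyz": [0, -25, 0], "roll": 0, "grip": 0}, {"xyz": [0, -25, 0], "roll": 0, "grip": 0}, {"xyz": [0, -17, 0], "roll": 0, "grip": 0}, {"xyz": [0, 0, 0], "roll": 0, "grip": 0}]}}

```text
time_s: 4.65
position: [0.4672, 0.1059, 0.1327]
tcp_rot: [[-0.999, 0.045, -0.001], [0.045, 0.999, -0.001], [0.001, -0.001, -1.0]]
force: [1.2, 0.2, 0.2]
opening: 0.004
grasp_force: 0.0
```

Call:
{"api": "move_arm", "payload": {"increments": [{"xyz": [-8, 0, 0], "roll": 0, "grip": 0}, {"xyz": [-8, 0, 0], "roll": 0, "grip": 0}, {"xyz": [-8, 0, 0], "roll": 0, "grip": 0}, {"xyz": [-8, 0, 0], "roll": 0, "grip": 0}]}}

```text
time_s: 4.98
position: [0.5013, 0.1078, 0.1326]
tcp_rot: [[-0.999, 0.04, 0.001], [0.04, 0.999, 0.0], [-0.001, 0.0, -1.0]]
force: [0.7, -0.9, 0.5]
opening: 0.004
grasp_force: 0.0
```

Target x is about 0.562, so 61 mm remain.

Call:
{"api": "move_arm", "payload": {"increments": [{"xyz": [-8, 0, 0], "roll": 0, "grip": 0}, {"xyz": [-8, 0, 0], "roll": 0, "grip": 0}, {"xyz": [-8, 0, 0], "roll": 0, "grip": 0}, {"xyz": [-8, 0, 0], "roll": 0, "grip": 0}, {"xyz": [-8, 0, 0], "roll": 0, "grip": 0}]}}

```text
time_s: 5.4
position: [0.5406, 0.1053, 0.1325]
tcp_rot: [[-0.999, 0.042, -0.0], [0.042, 0.999, -0.0], [0.0, -0.0, -1.0]]
force: [0.1, -1.4, 1.2]
opening: 0.004
grasp_force: 0.1
```

Call:
{"api": "move_arm", "payload": {"increments": [{"xyz": [-8, 0, 0], "roll": 0, "grip": 0}, {"xyz": [-8, 0, 0], "roll": 0, "grip": 0}, {"xyz": [-5, 0, 0], "roll": 0, "grip": 0}, {"xyz": [0, 0, 0], "roll": 0, "grip": 0}, {"xyz": [0, 0, 0], "roll": 0, "grip": 0}]}}

```text
time_s: 5.82
position: [0.5609, 0.1043, 0.1324]
tcp_rot: [[-0.999, 0.042, -0.0], [0.042, 0.999, 0.0], [0.0, 0.0, -1.0]]
force: [0.2, -0.5, -0.3]
opening: 0.008
grasp_force: 0.0
```

Call:
{"api": "move_arm", "payload": {"increments": [{"xyz": [22, 0, 0], "roll": 0, "grip": 0}, {"xyz": [25, 0, 0], "roll": 0, "grip": 0}, {"xyz": [25, 0, 0], "roll": 0, "grip": 0}, {"xyz": [22, 0, 0], "roll": 0, "grip": 0}, {"xyz": [0, -24, 0], "roll": 0, "grip": 0}]}}

```text
time_s: 6.23
position: [0.4585, 0.0872, 0.1321]
tcp_rot: [[-0.999, 0.038, -0.009], [0.038, 0.999, 0.002], [0.009, 0.001, -1.0]]
force: [-1.4, 0.3, -0.5]
opening: 0.008
grasp_force: 0.0
```

Call:
{"api": "move_arm", "payload": {"increments": [{"xyz": [0, -28, 0], "roll": 0, "grip": 0}, {"xyz": [0, -28, 0], "roll": 0, "grip": 0}, {"xyz": [0, -28, 0], "roll": 0, "grip": 0}, {"xyz": [0, -28, 0], "roll": 0, "grip": 0}, {"xyz": [0, -28, 0], "roll": 0, "grip": 0}]}}

```text
time_s: 6.65
position: [0.4592, -0.0566, 0.1327]
tcp_rot: [[-0.999, 0.041, -0.0], [0.041, 0.999, 0.0], [0.0, 0.0, -1.0]]
force: [0.0, -0.3, -0.2]
opening: 0.003
grasp_force: 0.0
```

Call:
{"api": "move_arm", "payload": {"increments": [{"xyz": [0, -28, 0], "roll": 0, "grip": 0}, {"xyz": [0, -28, 0], "roll": 0, "grip": 0}, {"xyz": [0, -6, 0], "roll": 0, "grip": 0}, {"xyz": [0, 0, 0], "roll": 0, "grip": 0}, {"xyz": [0, 0, 0], "roll": 0, "grip": 0}]}}

```text
time_s: 7.07
position: [0.4567, -0.1169, 0.1325]
tcp_rot: [[-0.999, 0.043, -0.001], [0.043, 0.999, 0.001], [0.001, 0.001, -1.0]]
force: [0.1, 0.8, 0.1]
opening: 0.006
grasp_force: 0.0
```

Call:
{"api": "move_arm", "payload": {"increments": [{"xyz": [-8, 0, 0], "roll": 0, "grip": 0}, {"xyz": [-8, 0, 0], "roll": 0, "grip": 0}, {"xyz": [-8, 0, 0], "roll": 0, "grip": 0}, {"xyz": [-8, 0, 0], "roll": 0, "grip": 0}, {"xyz": [-8, 0, 0], "roll": 0, "grip": 0}]}}

```text
time_s: 7.48
position: [0.4986, -0.1186, 0.1326]
tcp_rot: [[-0.999, 0.04, 0.0], [0.04, 0.999, -0.0], [-0.0, -0.0, -1.0]]
force: [-0.1, -0.2, 0.4]
opening: 0.002
grasp_force: 0.3
```

Call:
{"api": "move_arm", "payload": {"increments": [{"xyz": [-8, 0, 0], "roll": 0, "grip": 0}, {"xyz": [-8, 0, 0], "roll": 0, "grip": 0}, {"xyz": [-8, 0, 0], "roll": 0, "grip": 0}, {"xyz": [-8, 0, 0], "roll": 0, "grip": 0}, {"xyz": [-8, 0, 0], "roll": 0, "grip": 0}]}}

```text
time_s: 7.9
position: [0.5382, -0.121, 0.1325]
tcp_rot: [[-0.999, 0.042, -0.0], [0.042, 0.999, 0.0], [0.0, 0.0, -1.0]]
force: [-0.8, -0.3, 0.1]
opening: 0.004
grasp_force: 0.2
```

Call:
{"api": "move_arm", "payload": {"increments": [{"xyz": [-8, 0, 0], "roll": 0, "grip": 0}, {"xyz": [-8, 0, 0], "roll": 0, "grip": 0}, {"xyz": [0, 0, 0], "roll": 0, "grip": 0}, {"xyz": [0, 0, 0], "roll": 0, "grip": 0}]}}

```text
time_s: 8.23
position: [0.5537, -0.1216, 0.1325]
tcp_rot: [[-0.999, 0.042, 0.0], [0.042, 0.999, -0.0], [-0.0, -0.0, -1.0]]
force: [-0.6, -0.2, 0.0]
opening: 0.005
grasp_force: 0.0
```

Call:
{"api": "move_arm", "payload": {"increments": [{"xyz": [22, 0, 0], "roll": 0, "grip": 0}, {"xyz": [25, 0, 0], "roll": 0, "grip": 0}, {"xyz": [25, 0, -20], "roll": 0, "grip": 0}, {"xyz": [0, 0, -35], "roll": 0, "grip": 0}, {"xyz": [0, 0, -25], "roll": 0, "grip": 0}]}}

```text
time_s: 8.65
position: [0.4787, -0.1178, 0.2134]
tcp_rot: [[-0.999, 0.043, -0.003], [0.043, 0.999, 0.001], [0.003, 0.001, -1.0]]
force: [1.1, -0.3, 0.0]
opening: 0.004
grasp_force: 0.0
```

```bash
python3 - <<'E'
from h import *
im,d=bot.capture("scene");cv2.imwrite("pics/s3.png",cv2.resize(im[150:400,180:460,::-1],None,fx=2,fy=2))
E
```

```text
(no output)
```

View pics/s3.png

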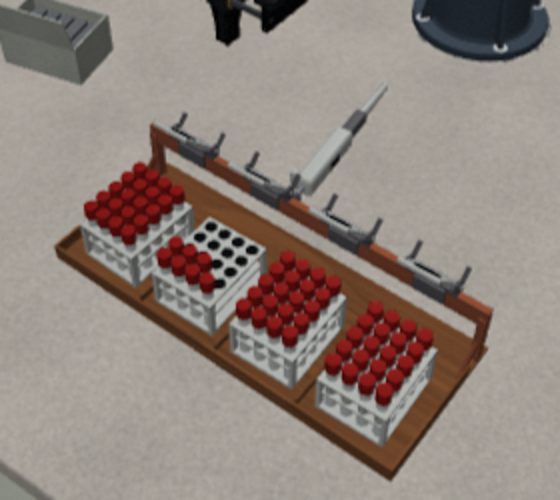

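All three pushed tags lean to their racks. What remains is the tag of the part-used rack (crop 270, 185), so I go over it and come from behind.

Call:
{"api": "move_arm", "payload": {"increments": [{"xyz": [-27, 19, 0], "roll": 0, "grip": 0}, {"xyz": [-27, 19, 0], "roll": 0, "grip": 0}, {"xyz": [-27, 19, 0], "roll": 0, "grip": 0}, {"xyz": [-27, 19, 0], "roll": 0, "grip": 0}, {"xyz": [-27, 19, 0], "roll": 0, "grip": 0}]}}

```text
time_s: 9.12
position: [0.6208, -0.0284, 0.2125]
tcp_rot: [[-0.999, 0.042, -0.001], [0.042, 0.999, 0.0], [0.001, -0.0, -1.0]]
force: [-0.2, -0.7, -0.2]
opening: 0.007
grasp_force: 0.0
```

Call:
{"api": "move_arm", "payload": {"increments": [{"xyz": [-27, 19, 0], "roll": 0, "grip": 0}, {"xyz": [0, 0, 0], "roll": 0, "grip": 0}, {"xyz": [0, 0, 0], "roll": 0, "grip": 0}]}}

```text
time_s: 9.37
position: [0.6483, -0.0104, 0.2117]
tcp_rot: [[-0.999, 0.04, -0.001], [0.04, 0.999, -0.0], [0.001, -0.0, -1.0]]
force: [-1.3, -0.1, -0.1]
opening: 0.006
grasp_force: 0.0
```

Call:
{"api": "move_arm", "payload": {"increments": [{"xyz": [0, 0, 25], "roll": 0, "grip": 0}, {"xyz": [0, 0, 25], "roll": 0, "grip": 0}, {"xyz": [0, 0, 19], "roll": 0, "grip": 0}, {"xyz": [0, 0, 10], "roll": 0, "grip": 0}, {"xyz": [0, 0, 0], "roll": 0, "grip": 0}]}}

```text
time_s: 9.78
position: [0.6448, -0.0119, 0.1309]
tcp_rot: [[-0.999, 0.043, -0.007], [0.043, 0.999, 0.001], [0.007, 0.001, -1.0]]
force: [-0.4, 0.1, -0.3]
opening: 0.004
grasp_force: 0.0
```

Call:
{"api": "move_arm", "payload": {"increments": [{"xyz": [8, 0, 0], "roll": 0, "grip": 0}, {"xyz": [8, 0, 0], "roll": 0, "grip": 0}, {"xyz": [8, 0, 0], "roll": 0, "grip": 0}, {"xyz": [8, 0, 0], "roll": 0, "grip": 0}, {"xyz": [8, 0, 0], "roll": 0, "grip": 0}]}}

```text
time_s: 10.2
position: [0.6073, -0.0097, 0.1346]
tcp_rot: [[-0.999, 0.042, 0.001], [0.042, 0.999, -0.0], [-0.001, -0.0, -1.0]]
force: [0.7, -0.0, 0.0]
opening: 0.005
grasp_force: 0.0
```

Call:
{"api": "move_arm", "payload": {"increments": [{"xyz": [8, 0, 0], "roll": 0, "grip": 0}, {"xyz": [8, 0, 0], "roll": 0, "grip": 0}, {"xyz": [8, 0, 0], "roll": 0, "grip": 0}, {"xyz": [8, 0, 0], "roll": 0, "grip": 0}, {"xyz": [8, 0, 0], "roll": 0, "grip": 0}]}}

```text
time_s: 10.62
position: [0.5672, -0.008, 0.1335]
tcp_rot: [[-0.999, 0.042, -0.0], [0.042, 0.999, 0.0], [0.0, -0.0, -1.0]]
force: [0.1, -0.5, -0.1]
opening: 0.004
grasp_force: 0.0
```

Call:
{"api": "move_arm", "payload": {"increments": [{"xyz": [8, 0, 0], "roll": 0, "grip": 0}, {"xyz": [7, 0, 0], "roll": 0, "grip": 0}, {"xyz": [0, 0, 0], "roll": 0, "grip": 0}, {"xyz": [0, 0, 0], "roll": 0, "grip": 0}, {"xyz": [0, 0, 0], "roll": 0, "grip": 0}]}}

```text
time_s: 11.03
position: [0.5536, -0.0076, 0.1337]
tcp_rot: [[-0.999, 0.042, 0.001], [0.042, 0.999, -0.0], [-0.001, -0.0, -1.0]]
force: [-0.1, 0.2, 0.3]
opening: 0.006
grasp_force: 0.0
```

Retreat backwards over the rack, then up.

Call:
{"api": "move_arm", "payload": {"increments": [{"xyz": [-22, 0, 0], "roll": 0, "grip": 0}, {"xyz": [-25, 0, -5], "roll": 0, "grip": 0}, {"xyz": [-15, 0, -30], "roll": 0, "grip": 0}, {"xyz": [0, 0, -40], "roll": 0, "grip": 0}, {"xyz": [0, 0, -40], "roll": 0, "grip": 0}]}}

```text
time_s: 11.45
position: [0.6158, -0.0101, 0.2486]
tcp_rot: [[-0.999, 0.042, -0.002], [0.042, 0.999, 0.0], [0.002, 0.0, -1.0]]
force: [0.7, -0.0, -0.3]
opening: 0.006
grasp_force: 0.0
```

Call:
{"api": "move_arm", "payload": {"increments": [{"xyz": [0, 0, -40], "roll": 0, "grip": 0}, {"xyz": [0, 0, -20], "roll": 0, "grip": 0}, {"xyz": [0, 0, 0], "roll": 0, "grip": 0}, {"xyz": [0, 0, 0], "roll": 0, "grip": 0}]}}

```text
time_s: 11.78
position: [0.616, -0.0102, 0.31]
tcp_rot: [[-0.999, 0.042, 0.004], [0.042, 0.999, -0.001], [-0.004, -0.001, -1.0]]
force: [0.0, 0.7, -0.8]
opening: 0.005
grasp_force: 0.0
```

```bash
python3 - <<'E'
from h import *
im,d=bot.capture("scene");cv2.imwrite("pics/s4.png",im[...,::-1])
K,R,c=world("scene");P=cloud(d,K,R,c).reshape(-1,3)
for y0 in(.217,.107,-.005,-.121):
    q=P[(abs(P[:,1]-y0)<.045)&(P[:,2]>.136)&(P[:,2]<.17)&(P[:,0]>.45)&(P[:,0]<.65)];print(y0,len(q),np.round(np.median(q,0),3))
E
```

```text
0.217 83 [0.605 0.216 0.146]
0.107 71 [0.6   0.105 0.146]
-0.005 141 [ 0.521 -0.005  0.142]
-0.121 59 [ 0.59  -0.117  0.146]
```

View pics/s4.png

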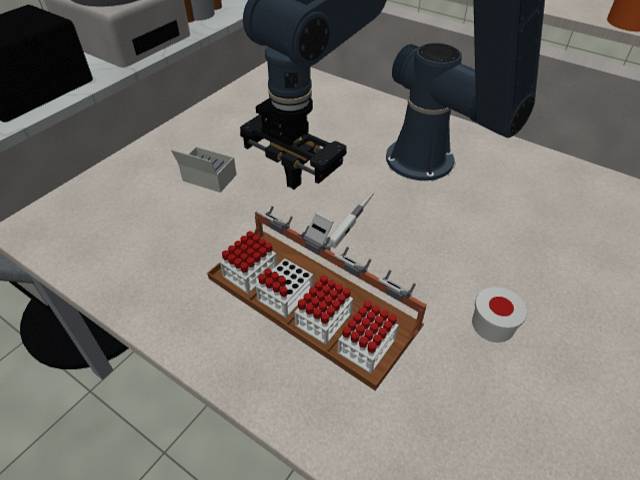

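The part-used rack's tag now shows its bar (320, 228). The other three tags lean on their racks with bead heights of 146 mm, and nothing else has moved.

```bash
python3 -c "from rig import bot;print(bot.hand_in())"
```

```text
the job is handed in; nothing more can be done
None
```

All four tags were wrong and have been pushed over: the three full racks now show the disc and the part-used rack shows the bar; the job is handed in at about 12 s, with nothing else visibly moved.

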